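# Load the bearing housing onto the part-present pin of the grinding fixture

## Task

Pick up the aluminium bearing housing with the rectangular foot and set it down, without dropping it, flat inside the four corner guides of the grey grinding fixture, so that its own weight holds the fixture's sensing pin pressed down. Let go of it there, and leave the similar casting with the round foot where it is.

Things in the scene. Friction and masses are not known exactly. Their poses are not given: they have to be found in the camera images.
- housing_mid (a point): Bearing housing, bare cast aluminium, about 500 g: rectangular foot 100 (x) x 70 (y) x 16 mm thick, with a central round hub 44 mm in diameter (50 at its root, tapering over 8 mm), top 60 mm above the underside. Grip it by the hub from above. Point: on the hub's axis, 30 mm above the underside. z up. Half a turn makes no difference.
- cover_mid (a point): The other casting, to be left alone: same aluminium, same hub (44 mm, top at 60 mm), but a round foot 84 mm in diameter, 16 mm thick. Point: on its axis, 30 mm above its underside. The two castings and a plain aluminium ring (64 mm outside, 34 mm high) stand on the bench in any order.
- nest_floor (a point): Grinding fixture, fixed to the bench: grey plate 142 x 112 x 12 mm with four L-shaped steel corner guides, 8 mm thick, rising 14 mm above it. They leave a pocket 122 (x) by 92 mm (y): 11 mm of play each side of the housing's foot, which goes in lengthwise along x (either way round), underside on the plate. Point: centre of the pocket floor (plate's top face, 12 mm above the bench). z up.
- pin (a joint): Part-present sensing pin: upright brass plunger, 14 mm diameter, in the centre of the pocket floor. Value in m: 0 is fully up, standing 8 mm above the floor; it grows as pressed, 0.008 is flush with the floor. The spring takes 0.6 N to start and 1.6 N to go flush, so the housing's weight holds it down.
Mind the look-alikes: they are no part of the job. What is shaped like the part that bears housing_mid but red is not meant.

How it is judged (in metres and radians):
At the end, for the whole second after the job is handed in: The housing stands upright at rest in the fixture's pocket, flat on its floor: its axis within 20 mm of the pocket's centre, its underside within 3 mm of the floor, tilted less than 0.08 rad, and the pin held down by more than 6 mm (value of joint pin above 0.006 m and horizontal distance between housing_mid and nest_floor below 0.02 m and z of housing_mid in the frame of nest_floor below 0.033 m and angle between housing_mid's own z axis and vertical below 0.08 rad and linear speed of housing below 0.02 m/s); the robot touches nothing.
It fails at once if the round-footed casting is moved by more than 30 mm (distance of cover_mid from where it was at the start of the episode above 0.03 m).
It fails at once if the housing is dropped (falls freely faster than 0.8 m/s, that is from more than about 30 mm) (linear speed of housing above 0.8 m/s and contact force between housing and the fingers below 0.2 N).
It also fails if it takes over 35 s, if anything falls off the work surface, if the arm or the gripper's body presses on something with over 40 N, if the wrist force passes 120 N, or if a joint passes its speed limit or range.

## Robot

A 7-joint arm with a two-finger parallel gripper is mounted at the origin on the work surface. World frame = base frame: x ahead of the robot, y to its left, z up, the work surface at z = 0. Lengths are in mm, angles in degrees, forces in N, time in s.
With the tool pointing down it reaches from about 350 to 900 mm from the base axis. Payload 7.2 kg.
Tool frame: the origin (TCP) lies midway between the tips of the shut fingers; the grasp point (between the pads) lies 19 mm behind it; z points along the fingers, y is the line along which they close (so a half turn about z gives the same grasp; the last joint's range is limited). The gripper opens to 85 mm and grips with 20 to 120 N. Pads are 22 mm wide; open, the fingers measure 114 mm over their backs; the gripper's body (76 mm by 85 mm) begins 54 mm behind the grasp point. The pads swing forward as they close: fully open they stand 13 mm farther back than shut.
Start: joints at [-79.366, 23.554, -0.728, 91.456, 0.321, 64.991, -4.71], TCP at [156.937, 604.979, 231.297] pointing down, gripper open.
Joint ranges: [-169.25, 169.25], [-16.82, 113.86], [-84.01, 82.57], [7.8, 145.47], [-59.2, 239.2], [7.22, 106.19], [-163.78, 163.78]. Speed limits (degrees/s): [136.94, 136.94, 172.46, 172.46, 180, 180, 180].

## Interface

Orientations are given as [roll, pitch, yaw] about the fixed x, y, z axes, in that order (R = Rz(yaw) Ry(pitch) Rx(roll)).
In Python, from workcell import ctrl gives the robot as it stands. The module is installed in compiled form; this text tells all that it offers.
- The arm moves only by the tool move_arm, never from a script. Its arguments are lists of equal length, an entry for each row: "offset": the shift along the tool's x, y, z normalised to -1 to 1, where 1 is 400 mm, a list of three; "turn": the turn about the tool's z normalised to -1 to 1, where 1 is 30 degrees; "gripper": the opening, from 0 (shut) to 1 (fully open). In form: {"offset": [[tx, ty, tz], ...], "turn": [turn, ...], "gripper": [gripper, ...]}. A call has exactly 10 rows; each row is the pose to reach, as a shift and turn from the pose commanded when the call began, along the tool's axes at that moment; what a row does not reach only later rows make up. A row lasts 1/10 s, in which the tool goes at most 50 mm and 8.59 degrees, less where a joint would pass 70% of its speed; a pose out of reach is approached as far as the arm can. A call with a number of a shift or a turn outside -1 to 1 is refused whole. A call with a gripper value outside its range is refused whole. The fingers move at their own pace and stop on an object; "grip_force" is the grip in N (left out, the last holds). Time passes only in rows, so rows that repeat a pose let the fingers close, or fill a call up. It gives the time, the measured TCP pose, the force, the opening and the grip force at its end, in the units of the state.
- ctrl.read_state(): the state, without advancing time (a new reading comes with each control period).
- ctrl.snapshot(name): name is "scene" or "top" or "wrist"; returns a dict with "image" (384x512x3 uint8, blue, green, red), "range_z" (384x512 float32, mm along the optical axis (not along the pixel's ray), 0 where there is no reading), "fx", "fy", "cx", "cy" (pixels), "eye" and "rotation" of the camera in the world. Camera axes: x right, y down, z forward; pixel columns grow to the right and rows downward; lengths in mm; the calibration is good to about 2 mm. A picture is of the moment at which its call begins.
- ctrl.sign_off(): hands the job in; it is judged then, once.
The state is a dict: "t": time; "joints": joint angles; "qd": joint speeds; "tau": joint torques, N m; "tool_pos": TCP position; "eef_rot": TCP orientation; "contact_force": force on the tool from outside, world axes, zero at the start; "torque": the same for the moment, N m; "grip_width": finger opening in mm; "grasp_force": force on a finger pad.
Only numpy, scipy, OpenCV 4.12 (cv2) and the standard library are available. Lean on these libraries where they do the work, as an engineer would, in place of code of your own. Each camera call takes 0.05 s, during which the arm holds its last target. There are 200 camera calls.

## Working session

There is one attempt and no reset: what is moved stays moved. The work goes in short steps, Python scripts to look and compute and a tool call to move; the robot and the scene stay as the last step left them, time stands still between calls to the robot, and variables do not carry over. Pictures are saved under pics/ and viewed, at most 10 in all, crops included, and the job is handed in when it is done.

Besides the shell and the picture viewer there is one more tool, called after ">>>" as name([rows], argument=value, ...), one row to a line, values as JSON. move_arm: Moves the arm, as the interface text tells. Scaled input: -1 to 1 covers 400 mm each way for a shift and 30 degrees each way for a turn. Its arguments: {"type":"object","properties":{"offset":{"type":"array"},"turn":{"type":"array"},"gripper":{"type":"array"},"grip_force":{"type":"number"}},"required":["offset","turn","gripper"]}

```bash
mkdir -p pics; cat > h.py <<'E'
import numpy as np, cv2, pickle
from workcell import ctrl
def snap(n,f=None):
    s=ctrl.snapshot(n)
    if f: cv2.imwrite('pics/'+f,s['image']); pickle.dump(s,open('pics/'+f+'.pkl','wb'))
    return s
def pts(s):
    z=s['range_z']; v,u=np.mgrid[:384,:512]
    c=np.stack([(u-s['cx'])/s['fx']*z,(v-s['cy'])/s['fy']*z,z],-1)
    return c@np.array(s['rotation']).T+np.array(s['eye'])
E
python3 - <<'E'
from h import *
a=snap('top','top1.png');b=snap('scene','sc1.png')
cv2.imwrite('pics/both.png',cv2.resize(np.hstack([a['image'],b['image']]),(800,300)))
print({k:a[k] for k in('eye','rotation','fx')}); print(ctrl.read_state())
E
```

```text
{'eye': array([501.84843103,   8.02419242, 897.15644035]), 'rotation': array([-176.58364659,   -0.21349012,  -88.64427421]), 'fx': 416.723533577734}
{'t': 0.1, 'joints': array([-79.36544157,  23.59729574,  -0.7296011 ,  91.49884679,
         0.3208823 ,  64.99119995,  -4.70961047]), 'qd': array([ 0.0095484 , -0.04590513,  0.01385119, -0.12521532, -0.01905145,
        0.04880472, -0.01804446]), 'tau': array([ 2.84384485e-03, -6.01830268e+01,  6.84249178e-01, -3.00086367e+01,
        1.39626834e-02,  6.39981095e-03,  7.65229117e-06]), 'tool_pos': array([156.84395927, 604.53499559, 230.51971297]), 'eef_rot': array([-1.79914878e+02,  5.54556857e-03,  1.65460524e+02]), 'contact_force': array([-0.36803407,  0.01212879, -0.5744369 ]), 'torque': array([-0.02520931, -0.002316  ,  0.02725328]), 'grasp_force': 0.0, 'grip_width': 85.7338243652549}
```

View pics/top1.png

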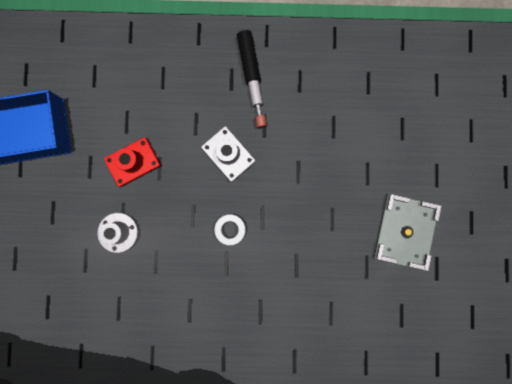

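View pics/sc1.png

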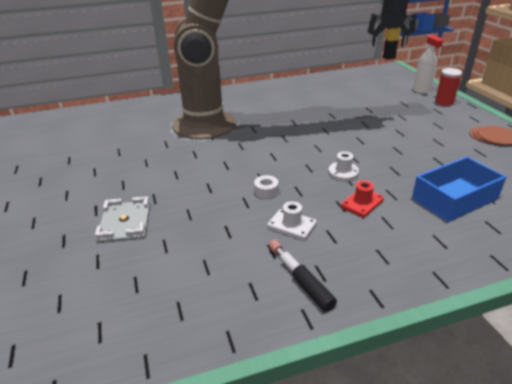

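The top view shows the rectangular-foot housing at about (228,153) and the fixture, with its brass pin, at (408,232). The round-foot cover is at (115,232), the ring at (230,230) and the red decoy at (131,160). Next I measure the housing and the fixture.

```bash
cat >> h.py <<'E'
from scipy.spatial.transform import Rotation as Ro
def RM(s): return Ro.from_euler('xyz',s['rotation'],degrees=True).as_matrix()
def pts(s):
    z=s['range_z']; v,u=np.mgrid[:384,:512]
    c=np.stack([(u-s['cx'])/s['fx']*z,(v-s['cy'])/s['fy']*z,z],-1)
    return c@RM(s).T+np.array(s['eye'])
def ray(s,uv,zp):
    uv=np.atleast_2d(uv).astype(float)
    d=np.c_[(uv[:,0]-s['cx'])/s['fx'],(uv[:,1]-s['cy'])/s['fy'],np.ones(len(uv))]@RM(s).T
    e=np.array(s['eye']); return e+d*((zp-e[2])/d[:,2])[:,None]
def rect(mask): 
    c=max(cv2.findContours(mask.astype(np.uint8),cv2.RETR_EXTERNAL,cv2.CHAIN_APPROX_NONE)[0],key=cv2.contourArea)
    return c[:,0,:]
def mrect(s,cont,zp):
    p=ray(s,cont,zp)[:,:2].astype(np.float32); r=cv2.minAreaRect(p)
    b=cv2.boxPoints(r); e=b[1]-b[0]; f=b[2]-b[1]; 
    if np.hypot(*f)>np.hypot(*e): e=f
    return r,np.degrees(np.arctan2(e[1],e[0]))
E
python3 - <<'E'
from h import *
s=pickle.load(open('pics/top1.png.pkl','rb')); P=pts(s); im=s['image'].astype(int)
print('bench z',np.median(P[300:320,200:400,2]))
def box(u,v,r): 
    m=np.zeros((384,512),bool); m[v-r:v+r,u-r:u+r]=1; return m
h=box(228,153,36)&(P[...,2]>8)
print('foot',mrect(s,rect(h),16))
t=box(228,153,36)&(P[...,2]>50); print('hub',P[t].mean(0),t.sum())
f=box(408,232,48)&(P[...,2]>6); print('fix',mrect(s,rect(f),16))
hsv=cv2.cvtColor(s['image'],cv2.COLOR_BGR2HSV)
pin=box(408,232,20)&(hsv[...,1]>120); v,u=np.nonzero(pin); print('pin',len(u),ray(s,[[u.mean(),v.mean()]],20))
for n,(u,v) in dict(cover=(115,232),ring=(230,230),red=(131,160)).items():
    m=box(u,v,30)&(P[...,2]>25); print(n,P[m].mean(0),m.sum())
E
```

```text
bench z 0.12449687671193033
foot (((631.3429565429688, 76.29207611083984), (102.73321533203125, 69.71363830566406), 42.592185974121094), np.float32(42.592182))
hub [627.1821706   74.42716006  93.12789678] 382
fix (((475.82147216796875, -304.99749755859375), (117.3912124633789, 141.69827270507812), 78.60977172851562), np.float32(-11.390227))
pin 46 [[ 476.50459607 -306.0274006    20.        ]]
cover [461.54075805 294.40154438  76.68497259] 495
ring [472.90324444  66.49612398  56.50433586] 535
red [605.09371609 268.69658385  85.68468941] 485
```

```bash
cat >> h.py <<'E'
def off(target):
    st=ctrl.read_state(); R=Ro.from_euler('xyz',st['eef_rot'],degrees=True).as_matrix()
    print('t',st['t'],'tcp',st['tool_pos'].round(1),'yaw',st['eef_rot'].round(2),'j',st['joints'].round(0),'off',(R.T@(np.array(target)-st['tool_pos'])/400).round(4))
E
python3 -c "
from h import *; off([630,75,230])"
```

```text
t 0.1 tcp [156.8 604.5 230.5] yaw [-1.7991e+02  1.0000e-02  1.6546e+02] j [-79.  24.  -1.  91.   0.  65.  -5.] off [-1.4774 -0.9845  0.0029]
```

>>> move_arm([
  [-1,-0.666,0],
  [-1,-0.666,0],
  [-1,-0.666,0],
  [-1,-0.666,0],
  [-1,-0.666,0],
  [-1,-0.666,0],
  [-1,-0.666,0],
  [-1,-0.666,0],
  [-1,-0.666,0],
  [-1,-0.666,0],
], turn=[0,0,0,0,0,0,0,0,0,0], gripper=[1,1,1,1,1,1,1,1,1,1])

```text
t: 1.1
tool_pos: [479.4, 242.7, 231.3]
eef_rot: [-179.9, 0.1, 165.2]
contact_force: [0.8, 0.0, 0.1]
grip_width: 85.3
grasp_force: 0.0
```

```bash
python3 -c "
from h import *; off([630,75,230])"
```

```text
t 1.1 tcp [479.4 242.7 231.3] yaw [-1.7995e+02  5.0000e-02  1.6523e+02] j [-42.  15.  12. 104.  -3.  61.  47.] off [-0.4708 -0.3095  0.0039]
```

>>> move_arm([
  [-0.47,-0.31,0],
  [-0.47,-0.31,0],
  [-0.47,-0.31,0],
  [-0.47,-0.31,0],
  [-0.47,-0.31,0],
  [-0.47,-0.31,0],
  [-0.47,-0.31,0],
  [-0.47,-0.31,0],
  [-0.47,-0.31,0],
  [-0.47,-0.31,0],
], turn=[0,0,0,0,0,0,0,0,0,0], gripper=[1,1,1,1,1,1,1,1,1,1])

```text
t: 2.1
tool_pos: [627.6, 80.7, 231.5]
eef_rot: [180.0, -0.0, 165.6]
contact_force: [0.2, -0.1, -0.1]
grip_width: 85.3
grasp_force: 0.0
```

```bash
python3 -c "
from h import *
s=snap('wrist','w1.png'); off([630,75,100]); P=pts(s)
print(s['eye'],s['rotation'],s['fx'],np.median(P[...,2]))
print(ray(s,[[256,192]],60))"
```

```text
t 2.15 tcp [627.7  80.5 231.5] yaw [179.98   0.   165.55] j [-24.  25.  17.  91.  -8.  65.  70.] off [-0.0089 -0.012   0.3287]
[562.72136328  97.93041391 374.91563106] [ 1.64950638e+02 -6.09197988e-02  7.55562955e+01] 322.038531678311 1.2618741081638518
[[648.72039748  73.73570936  60.        ]]
```

View pics/w1.png

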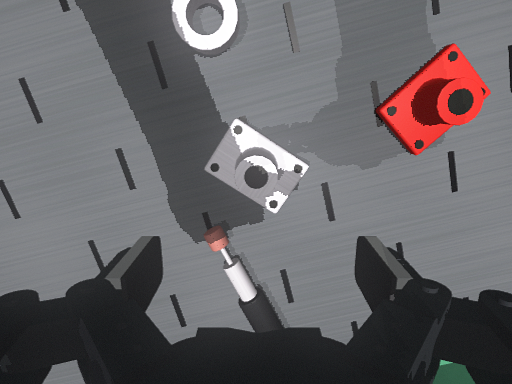

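The wrist view shows the housing at about (257,168), with its bore at (256,177). The screwdriver tip, at (217,237), is close by but clear.

```bash
python3 - <<'E'
from h import *
s=pickle.load(open('pics/w1.png.pkl','rb')); P=pts(s); g=cv2.cvtColor(s['image'],cv2.COLOR_BGR2GRAY)
b=np.zeros((384,512),bool); b[110:224,195:318]=1
h=b&(P[...,2]>8); c=rect(h); print(mrect(s,c,16),h.sum())
t=b&(P[...,2]>50)&(P[...,2]<75); tc=rect(t); print('top',np.median(P[t],0),cv2.minEnclosingCircle(ray(s,tc,60)[:,:2].astype(np.float32)))
k=np.zeros_like(b);k[160:192,240:272]=1
v,u=np.nonzero(k&(g<60)); print('bore',len(u),u.mean(),v.mean(),ray(s,[[u.mean(),v.mean()]],60))
Q=[[238,119],[310,168],[276,213],[205,167]]; q=ray(s,Q,16); print(q,q.mean(0))
# screwdriver
print(ray(s,[[217,235]],10))
E
```

```text
(((632.3982543945312, 78.24162292480469), (99.62223815917969, 70.08598327636719), 42.49607849121094), np.float32(42.496067)) 5341
top [631.52037146  78.12640007  60.93644332] ((631.88330078125, 77.44180297851562), 22.666362762451172)
bore 2 245.5 181.0 [[634.93592434  66.38914825  60.        ]]
[[575.66983412  72.13436278  16.        ]
 [648.6298214  136.85738974  16.        ]
 [691.53738388  86.72624274  16.        ]
 [617.75857428  21.73913758  16.        ]] [633.39890342  79.36428321  16.        ]
[[703.32144645  10.04824632  10.        ]]
```

```bash
python3 -c "
from h import *; off([632,77.8,25])"
```

```text
t 2.15 tcp [627.7  80.5 231.5] yaw [179.98   0.   165.55] j [-24.  25.  17.  91.  -8.  65.  70.] off [-0.012  -0.004   0.5162]
```

>>> move_arm([
  [-0.006,0.004,0.1],
  [-0.006,0.004,0.2],
  [-0.006,0.004,0.3],
  [-0.006,0.004,0.3],
  [-0.006,0.004,0.3],
  [-0.006,0.004,0.3],
  [-0.006,0.004,0.3],
  [-0.006,0.004,0.3],
  [-0.006,0.004,0.3],
  [-0.006,0.004,0.3],
], turn=[0,0,0,0,0,0,0,0,0,0], gripper=[1,1,1,1,1,1,1,1,1,1])

```text
t: 3.15
tool_pos: [631.0, 80.5, 111.8]
eef_rot: [180.0, 0.0, 165.5]
contact_force: [-0.8, 0.0, 0.6]
grip_width: 85.3
grasp_force: 0.0
```

```bash
python3 -c "
from h import *; off([632,77.8,25])"
```

```text
t 3.15 tcp [631.   80.5 111.8] yaw [1.7997e+02 4.0000e-02 1.6546e+02] j [-22.  32.  15.  97. -10.  52.  72.] off [-0.0039 -0.0059  0.2171]
```

Descend to grasp height, then close.

>>> move_arm([
  [-0.004,-0.006,0.07],
  [-0.004,-0.006,0.14],
  [-0.004,-0.006,0.19],
  [-0.004,-0.006,0.216],
  [-0.004,-0.006,0.216],
  [-0.004,-0.006,0.216],
  [-0.004,-0.006,0.216],
  [-0.004,-0.006,0.216],
  [-0.004,-0.006,0.216],
  [-0.004,-0.006,0.216],
], turn=[0,0,0,0,0,0,0,0,0,0], gripper=[1,1,1,1,1,1,0,0,0,0], grip_force=60)

```text
t: 4.15
tool_pos: [632.3, 77.4, 26.0]
eef_rot: [180.0, 0.1, 165.5]
contact_force: [-0.7, -0.9, 5.9]
grip_width: 41.9
grasp_force: 61.1
```

>>> move_arm([
  [0,0,0],
  [0,0,0],
  [0,0,0],
  [0,0,0],
  [0,0,0],
  [0,0,0],
  [0,0,-0.02],
  [0,0,-0.05],
  [0,0,-0.08],
  [0,0,-0.1],
], turn=[0,0,0,0,0,0,0,0,0,0], gripper=[0,0,0,0,0,0,0,0,0,0])

```text
t: 5.15
tool_pos: [632.2, 77.8, 66.4]
eef_rot: [180.0, 0.1, 165.5]
contact_force: [0.2, -0.3, -6.2]
grip_width: 41.8
grasp_force: 61.5
```

```bash
python3 -c "
from h import *; off([476,-305.5,120])
s=snap('wrist','w2.png');P=pts(s)"
```

```text
t 5.15 tcp [632.2  77.8  66.4] yaw [1.7997e+02 6.0000e-02 1.6546e+02] j [-21.  35.  14.  99. -11.  47.  73.] off [ 0.1372 -1.0254 -0.1348]
```

View pics/w2.png

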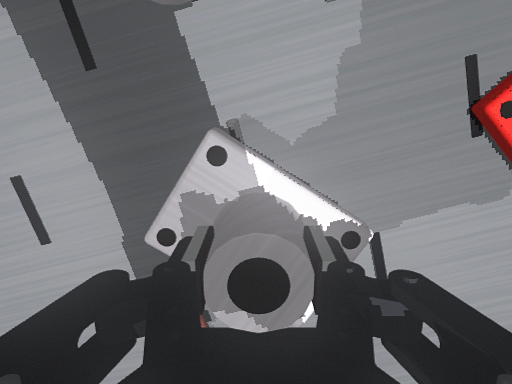

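The housing is held, and the wrist view shows its front foot edge running from (215,128) to (372,235). I check that angle while moving on.

>>> move_arm([
  [0,0,-0.08],
  [0.01,-0.08,-0.14],
  [0.02,-0.18,-0.14],
  [0.03,-0.28,-0.14],
  [0.04,-0.38,-0.14],
  [0.05,-0.48,-0.14],
  [0.07,-0.56,-0.14],
  [0.08,-0.62,-0.14],
  [0.08,-0.65,-0.14],
  [0.08,-0.65,-0.14],
], turn=[0,0.1,0.25,0.4,0.55,0.7,0.85,0.95,1,1], gripper=[0,0,0,0,0,0,0,0,0,0])

```text
t: 6.2
tool_pos: [535.6, -167.3, 121.1]
eef_rot: [180.0, 0.0, 135.3]
contact_force: [0.1, -0.3, -6.4]
grip_width: 42.2
grasp_force: 63.1
```

```bash
python3 -c "
from h import *; off([476,-305.5,120])
s=pickle.load(open('pics/w2.png.pkl','rb'))
q=ray(s,[[215,128],[372,235],[147,240]],57)[:,:2]; e=q[1]-q[0];f=q[2]-q[0]
print(q,np.hypot(*e),np.hypot(*f),np.degrees(np.arctan2(e[1],e[0])),np.degrees(np.arctan2(f[1],f[0])))"
```

```text
t 6.2 tcp [ 535.6 -167.3  121.1] yaw [1.7999e+02 4.0000e-02 1.3535e+02] j [ -7.  26.  25. 108. -14.  49.  71.] off [-0.137  -0.3505  0.0029]
[[574.09313271  72.58484137]
 [646.11495576 134.95850861]
 [619.75885968  22.59351555]] 95.27653101075693 67.70887147090363 40.893821442948536 -47.589143485261744
```

```bash
python3 -c "
from h import *
a=snap('wrist','w3.png'); b=snap('top','t3.png'); cv2.imwrite('pics/c3.png',cv2.resize(np.hstack([a['image'],b['image']]),(800,300)))"
```

```text
(no output)
```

View pics/c3.png

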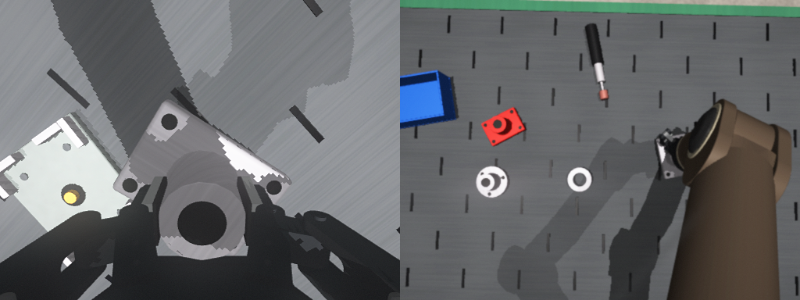

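The wrist view shows the fixture at left with its brass pin at about full-resolution (90,248). The arm hides the fixture in the top view.

```bash
python3 - <<'E'
from h import *
s=pickle.load(open('pics/w3.png.pkl','rb'))
hsv=cv2.cvtColor(s['image'],cv2.COLOR_BGR2HSV); m=(hsv[...,1]>100)&(hsv[...,2]>60); m[:200]=0; m[300:]=0; m[:,150:]=0
v,u=np.nonzero(m); print(len(u),u.mean(),v.mean(),ray(s,[[u.mean(),v.mean()]],19))
P=pts(s); w=(P[...,2]>8)&(P[...,2]<16)
# right plate edge: rows between guides
q=[]
for r in range(165,215,4):
    c=np.nonzero(w[r,:150])[0]
    if len(c): q.append([c.max(),r])
q=np.array(q); e=ray(s,q,12)[:,:2]; l=cv2.fitLine(e.astype(np.float32),cv2.DIST_HUBER,0,.01,.01).ravel(); print(q.tolist(),l,np.degrees(np.arctan2(l[1],l[0])))
# held foot
print(ray(s,[[165*1.28,99*1.28],[291*1.28,184*1.28],[113*1.28,190*1.28]],112))
off([476,-305.5,120])
E
```

```text
202 89.45049504950495 252.5 [[ 475.4021405  -306.27363052   19.        ]]
[[108, 165], [112, 169], [115, 173], [118, 177], [122, 181], [125, 185], [128, 189], [131, 193], [135, 197], [137, 201], [141, 205], [144, 209], [147, 213]] [ 9.8206329e-01 -1.8855143e-01  4.6364929e+02 -2.4439059e+02] -10.868258
[[ 480.33039135 -143.9888798   112.        ]
 [ 575.7880846  -125.37350393  112.        ]
 [ 496.67839535 -211.43314553  112.        ]]
t 6.3 tcp [ 536.5 -164.4  120.8] yaw [ 1.7994e+02 -2.0000e-02  1.3561e+02] j [ -7.  26.  25. 108. -14.  49.  71.] off [-0.1387 -0.3579  0.0016]
```

>>> move_arm([
  [-0.03,-0.08,0],
  [-0.07,-0.18,0],
  [-0.1,-0.27,0],
  [-0.12,-0.32,0],
  [-0.139,-0.359,0],
  [-0.139,-0.359,0],
  [-0.139,-0.359,0],
  [-0.139,-0.359,0],
  [-0.139,-0.359,0],
  [-0.139,-0.359,0],
], turn=[0.1,0.25,0.4,0.55,0.7,0.77,0.77,0.77,0.77,0.77], gripper=[0,0,0,0,0,0,0,0,0,0])

```text
t: 7.3
tool_pos: [474.9, -306.4, 120.8]
eef_rot: [180.0, -0.0, 112.5]
contact_force: [0.3, 0.5, -5.3]
grip_width: 41.7
grasp_force: 63.1
```

```bash
python3 -c "
from h import *
a=snap('wrist','w4.png'); b=snap('scene','s4.png'); cv2.imwrite('pics/c4.png',np.hstack([cv2.resize(a['image'],(400,300)),cv2.resize(b['image'][130:280,50:250],(400,300))]))
off([476,-306,40])"
```

```text
t 7.4 tcp [ 474.6 -306.9  120.9] yaw [ 1.7999e+02 -1.0000e-02  1.1242e+02] j [  4.  27.  32. 108. -18.  50.  68.] off [0.0008 0.004  0.2022]
```

View pics/c4.png

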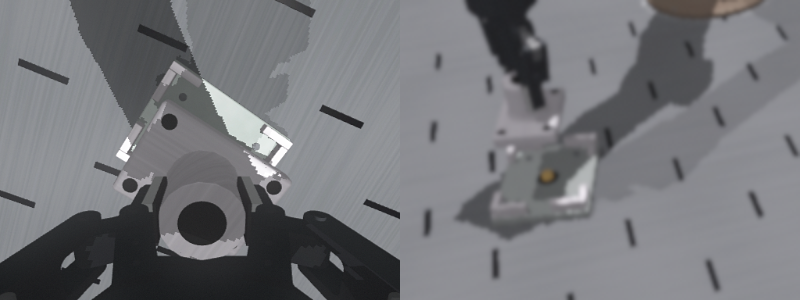

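The held foot is parallel to the fixture and above it, so I lower it.

>>> move_arm([
  [0.001,0.003,0.05],
  [0.001,0.003,0.1],
  [0.001,0.003,0.14],
  [0.001,0.003,0.165],
  [0.001,0.003,0.18],
  [0.001,0.003,0.188],
  [0.001,0.003,0.194],
  [0.001,0.003,0.2],
  [0.001,0.003,0.204],
  [0.001,0.003,0.204],
], turn=[0,0,0,0,0,0,0,0,0,0], gripper=[0,0,0,0,0,0,0,0,0,0])

```text
t: 8.4
tool_pos: [475.6, -306.7, 39.5]
eef_rot: [180.0, 0.0, 112.4]
contact_force: [0.4, -1.3, -3.6]
grip_width: 41.8
grasp_force: 63.2
```

```bash
python3 -c "
from h import *
a=snap('wrist','w5.png'); b=snap('scene','s5.png'); cv2.imwrite('pics/c5.png',np.hstack([cv2.resize(a['image'],(400,300)),cv2.resize(b['image'][160:250,70:190],(400,300))]))
off([476,-306,38])"
```

```text
t 8.5 tcp [ 475.7 -306.7   39.6] yaw [1.7997e+02 3.0000e-02 1.1236e+02] j [  7.  34.  28. 111. -23.  41.  72.] off [0.0013 0.0015 0.0039]
```

View pics/c5.png

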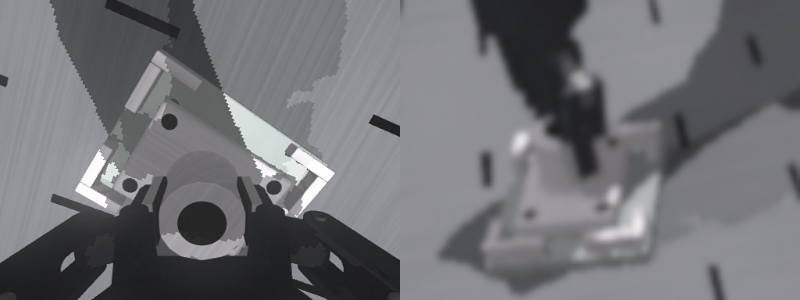

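The foot sits inside the corner guides in both views. I lower the last 1.5 mm, release, and then retreat straight up.

>>> move_arm([
  [0,0,0.002],
  [0,0,0.004],
  [0,0,0.004],
  [0,0,0.004],
  [0,0,0.004],
  [0,0,0.004],
  [0,0,0.004],
  [0,0,0.004],
  [0,0,0.004],
  [0,0,0.004],
], turn=[0,0,0,0,0,0,0,0,0,0], gripper=[0,0,0,0,1,1,1,1,1,1])

```text
t: 9.5
tool_pos: [475.4, -306.5, 37.7]
eef_rot: [180.0, -0.0, 112.4]
contact_force: [-0.1, -0.5, 0.1]
grip_width: 85.5
grasp_force: 0.0
```

>>> move_arm([
  [0,0,0],
  [0,0,0],
  [0,0,-0.03],
  [0,0,-0.08],
  [0,0,-0.15],
  [0,0,-0.25],
  [0,0,-0.35],
  [0,0,-0.45],
  [0,0,-0.5],
  [0,0,-0.5],
], turn=[0,0,0,0,0,0,0,0,0,0], gripper=[1,1,1,1,1,1,1,1,1,1])

```text
t: 10.5
tool_pos: [476.6, -307.7, 241.9]
eef_rot: [179.7, 0.3, 112.3]
contact_force: [0.3, 0.3, -0.1]
grip_width: 85.6
grasp_force: 0.0
```

```bash
python3 - <<'E'
from h import *
a=snap('wrist','w6.png'); b=snap('scene','s6.png'); cv2.imwrite('pics/c6.png',np.hstack([cv2.resize(a['image'],(400,300)),cv2.resize(b['image'][160:250,70:190],(400,300))]))
P=pts(a); m=np.hypot(P[...,0]-476,P[...,1]+306)<20; m&=(P[...,2]>60)&(P[...,2]<85)
print('top',m.sum(),np.median(P[m],0),P[m][:,2].std()); off([476,-306,38])
# plane of foot top
f=(np.hypot(P[...,0]-476,P[...,1]+306)<50)&(P[...,2]>22)&(P[...,2]<34); print('foot z',np.median(P[f][:,2]))
E
```

```text
top 1257 [ 475.84617069 -305.5395743    72.99980288] 0.8719696840745346
t 10.6 tcp [ 475.3 -306.4  238.2] yaw [1.7994e+02 2.0000e-02 1.1236e+02] j [  0.  19.  36. 101. -13.  63.  63.] off [3.000e-04 1.500e-03 5.006e-01]
foot z 28.788685374227498
```

View pics/c6.png

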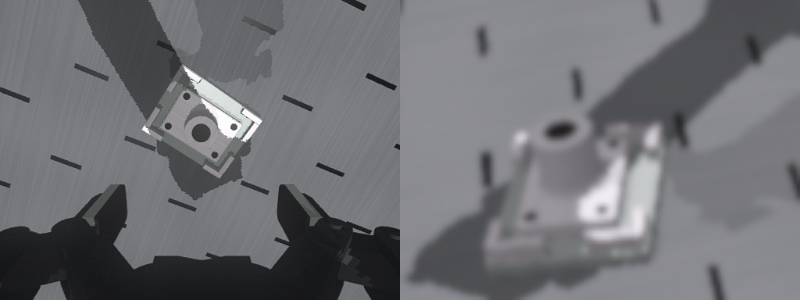

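The housing sits centred and flat inside the guides. Its hub top is at about 73 mm (72 expected) and its foot top at about 28.8 mm (28 expected), and the gripper is clear.

```bash
python3 -c "
from h import *; print(ctrl.sign_off())"
```

```text
the job is handed in; nothing more can be done
None
```

The housing was set down and released flat in the fixture's pocket, centred to about 1 mm in the last image, with the round-footed casting never approached; I handed the job in at about 10.6 s, but no verdict came back and I did not read the pin's value directly.

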